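# Tip the round-ended putty spreader out of its holder and lay it on the rest

### The arm

A 6-joint arm with a two-finger parallel gripper is mounted at the origin on the work surface. World frame = base frame: x ahead of the robot, y to its left, z up, the work surface at z = 0. Lengths are in m, angles in rad, forces in N, time in s.
With the tool pointing down it reaches from about 0.25 to 0.775 m from the base axis. Payload 4 kg.
Tool frame: the origin (TCP) lies midway between the tips of the shut fingers; the grasp point (between the pads) lies 19 mm behind it; z points along the fingers, y is the line along which they close (so a half turn about z gives the same grasp; the last joint's range is limited). The gripper opens to 94 mm and grips with 3 to 60 N. Pads are 16 mm wide; open, the fingers measure 119 mm over their backs; the gripper's body (75 mm by 177 mm) begins 78 mm behind the grasp point.
Start: joints at [-1.379, 0.087, 1.371, -0, 1.684, -0.103], TCP at [0.16, -0.526, 0.206] pointing down, gripper open.
Joint ranges: [-3.1, 3.1], [-0.76, 2.03], [0.27, 2.55], [-1.08, 4.22], [0.17, 2.65], [-2.57, 2.57]. Speed limits (rad/s): [2.79, 2.79, 3.14, 3.14, 3.14, 3.14].

### API

Orientations are given as [roll, pitch, yaw] about the fixed x, y, z axes, in that order (R = Rz(yaw) Ry(pitch) Rx(roll)).
In Python, from bench import get_obs, snapshot, close_job gives the robot as it stands. The module is installed in compiled form; this text tells all that it offers.
- The arm moves only by the tool drive_tool, never from a script. Its argument "commands" is a list of rows, each a list of 6 numbers: the shift along the tool's x, y, z in units of 0.04 m (1.0 is 0.04 m), then the turn, a rotation vector about the tool's x, y, z in units of 0.1 rad (1.0 is 0.1 rad). In form: [[dx, dy, dz, wx, wy, wz], ...]. A call has 1 to 20 rows; each row shifts and turns the commanded pose from where the row before left it, along the tool's axes as they then stand; what a row does not reach is not made up. A row lasts 1/8 s, in which the tool goes at most 62.5 mm and 10.7 degrees, less where a joint would pass 70% of its speed; a pose out of reach is approached as far as the arm can. A call with a number of a shift or a turn outside -1 to 1 is refused whole. A call with a gripper value outside its range is refused whole. "gripper" is the closure, from 0 (fully open) to 1 (shut), set as the call begins (left out, the last holds). The fingers move at their own pace and stop on an object; the grip force is fixed at half the most. Time passes only in rows, so rows that do not move let the fingers close. It gives the time, the measured TCP pose, the force, the opening and the grip force at its end, in the units of the state.
- get_obs(): the state, without advancing time (a new reading comes with each control period).
- snapshot(name): name is "side" or "top"; returns a dict with "image" (420x560x3 uint8, blue, green, red), "range_z" (420x560 float32, m along the optical axis (not along the pixel's ray), 0 where there is no reading), "fx", "fy", "cx", "cy" (pixels), "rvec" (rotation vector, rad) and "tvec" (3), from world to camera coordinates, as OpenCV has them. Camera axes: x right, y down, z forward; pixel columns grow to the right and rows downward; lengths in m; the calibration is good to about 2 mm. A picture is of the moment at which its call begins.
- close_job(): hands the job in; it is judged then, once.
The state is a dict: "time": time; "joint_positions": joint angles; "qvel": joint speeds; "joint_torque": joint torques, N m; "tool_pos": TCP position; "ee_rot": TCP orientation; "wrist_force": force on the tool from outside, world axes, zero at the start; "wrist_torque": the same for the moment, N m; "width": finger opening in m; "finger_force": force on a finger pad.
Only numpy, scipy, OpenCV 4.12 (cv2) and the standard library are available. Lean on these libraries where they do the work, as an engineer would, in place of code of your own. Each camera call takes 0.05 s, during which the arm holds its last target. There are 200 camera calls.

### The job

Two flat metal putty spreaders lie flush in their tip-up holders. Take the one whose near end is rounded: press that end down so that its far end tips up fully and stays up, then grip it by the raised end, lift it clear and lay it flat along the top of the wooden rest block, centred; set it down rather than drop it. Leave the spreader with the square near end lying in its holder.

Things in the scene. Friction and masses are not known exactly. Their poses are not given: they have to be found in the camera images.
- round_mid (a point): Centre (mid-thickness) of the loose aluminium spreader to move, 124 x 40 x 5 mm, 65 g. x along it: round end (radius 20) at -62 mm, towards the robot; straight end at +62. y across, z its top face's normal. Starts level, top flush with its holder, 28 mm over the bench. Press from above at x = -52 mm; once tipped, grip the 40 mm width near x = +40, underside then about 20 mm over the holder's top.
- rocker_a (a joint): Angle (rad) of the stiff see-saw under the round-ended spreader, pivot under its x = -25 mm: 0 level, 0.42 = hard stop, near end down, far end up. Stays where left. Takes 3 to 6 N; the end sinks 12 mm at x = -52 (a 20 mm broad fingertip goes 8 mm down). Holder: fixed wooden block 154 x 80 x 28 mm, 3 mm gaps beside the spreader, 11 mm in the open scoop round its near end (x below -22). A lip stops the spreader sliding.
- rest_top (a point): Centre of the top of the wooden rest, a fixed plain block 100 mm long (x), 26 wide (y), 32 tall (z up), on the bench. Narrower than the spreader, so fingers holding the spreader's sides pass down beside it. The spreader may lie either way round along it.
- square_mid (a point): Centre of the other spreader, to be left alone: the same aluminium bar, 124 x 40 x 5 mm, but square at both ends, in an identical holder with its own see-saw. Same axes: its -x end is the one towards the robot.
Things that resemble listed ones, but are neither listed nor needed, are in the scene too. Leave any green or purple look-alike of the part that bears rocker_a alone.

How it is judged:
On the way, in this order (a step that is already met when the one before it is completed fails the run):
1. the round-ended spreader is tipped up on its see-saw, at least 0.33 rad (value of joint rocker_a above 0.33 rad and angle between round_mid's own z axis and vertical above 0.27 rad), for 0.2 s.
2. the spreader is held and lifted clear, its centre more than 55 mm above the bench (height (world z) of round_mid above 0.055 m and contact force between the fingers and round above 0.5 N), for 0.2 s.
3. still held, the spreader is lowered onto the rest (its centre less than 25 mm above the rest's top and within 30 mm of its centre) (z of round_mid in the frame of rest_top below 0.025 m and horizontal distance between round_mid and rest_top below 0.03 m and contact force between the fingers and round above 0.5 N), for 0.05 s.
At the end, for the whole second after the job is handed in: The round-ended spreader lies at rest, flat (within 6 degrees) and right way up on the rest's top, its centre within 20 mm of the rest's centre and its length along the rest within 12 degrees; the square-ended spreader is within 15 mm of where it began (horizontal distance between round_mid and rest_top below 0.02 m and z of round_mid in the frame of rest_top between -0.003 and 0.008 m and angle between round_mid's own z axis and vertical below 0.1 rad and angle between the x axis of round_mid and the x axis of rest_top, either way round below 0.21 rad and distance of square_mid from where it was at the start of the episode below 0.015 m and linear speed of round below 0.03 m/s); the robot touches nothing.
It fails at once if the square-ended spreader is moved by more than 15 mm or tipped up (distance of square_mid from where it was at the start of the episode above 0.015 m or angle between square_mid's own z axis and vertical above 0.2 rad).
It also fails if it takes over 51 s, if anything falls off the work surface, if the arm or the gripper's body presses on something with over 40 N, if the wrist force passes 120 N, or if a joint passes its speed limit or range.

## Working session

There is one attempt and no reset: what is moved stays moved. The work goes in short steps, Python scripts to look and compute and a tool call to move; the robot and the scene stay as the last step left them, time stands still between calls to the robot, and variables do not carry over. Pictures are saved under pics/ and viewed, at most 10 in all, crops included, and the job is handed in when it is done.

Besides the shell and the picture viewer there is one more tool, called in YAML: its name, and indented under it one key for each argument. drive_tool: Moves the arm, as the interface text tells. Its arguments: {"type":"object","properties":{"commands":{"type":"array"},"gripper":{"type":"number"}},"required":["commands"]}

```bash
mkdir -p pics; cat > h.py <<'E'
import numpy as np,cv2
from bench import get_obs,snapshot
def snap(n,f):
    s=snapshot(n);cv2.imwrite('pics/%s.png'%f,s['image']);np.savez('pics/%s.npz'%f,**s);return s
def px(s,u,v,z=None):
    R=cv2.Rodrigues(np.array(s['rvec'],float))[0];t=np.array(s['tvec'],float).ravel()
    r=np.array([(u-s['cx'])/s['fx'],(v-s['cy'])/s['fy'],1.])
    if z is None: return R.T@(r*s['range_z'][int(round(v)),int(round(u))]-t)
    c=-R.T@t;d=R.T@r;return c+d*(z-c[2])/d[2]
E
python3 - <<'E'
from h import *
snap('top','t0');snap('side','s0');o=get_obs();print(o)
E
```

```text
{'time': 0.1, 'joint_positions': array([-1.37907912e+00,  8.78569296e-02,  1.37205425e+00, -1.86364671e-05,
        1.68363943e+00, -1.03092975e-01]), 'qvel': array([ 3.02454385e-05, -1.61944410e-03, -3.65903786e-03,  3.14102750e-04,
       -4.46998334e-04, -2.96201993e-04]), 'joint_torque': array([ 1.10915869e-03, -3.41253877e+01, -3.03302014e+01,  7.18779140e-02,
        3.04504589e-02, -1.05239501e-04]), 'tool_pos': array([ 0.15970549, -0.52578641,  0.20445925]), 'ee_rot': array([-3.13964319e+00, -1.83070255e-04,  2.94807927e-01]), 'wrist_force': array([-0.30032152,  0.35469372,  0.40102037]), 'wrist_torque': array([0.00255654, 0.06053552, 0.02970259]), 'finger_force': 0.0, 'width': 0.09400962552795877}
```

View pics/t0.png

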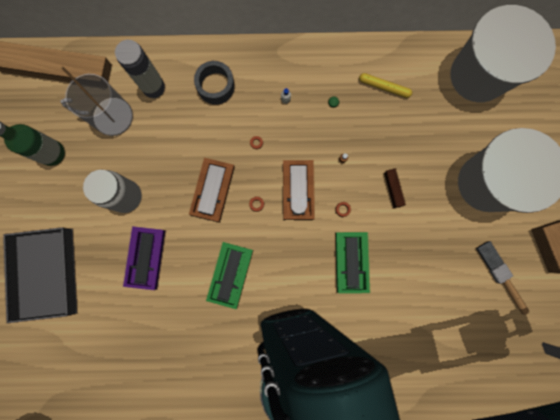

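View pics/s0.png

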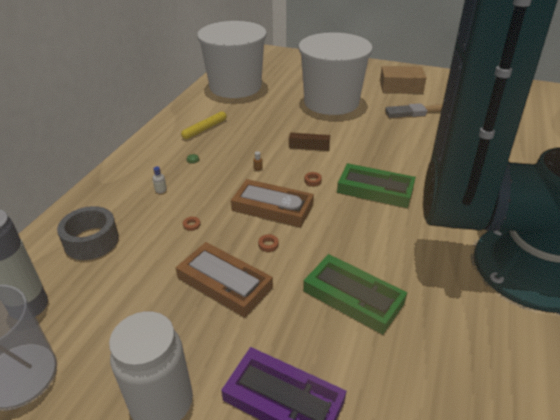

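The two brown holders are at about (212,190) and (298,190) in the top view. The right one seems to have a rounded near end at (299,210). The rest candidates are the dark bar at (394,188) and the pale block at (548,245). The bar is long and narrow, so it fits better. I'll confirm both choices in one crop.

```bash
python3 - <<'E'
from h import *
s=dict(np.load('pics/t0.npz'))
c=s['image'][145:235,180:420];cv2.imwrite('pics/c0.png',cv2.resize(c,None,fx=3.3,fy=3.3,interpolation=cv2.INTER_CUBIC))
for u,v in[(212,190),(298,190),(299,175),(299,208),(394,188),(391,172),(398,203)]:print(u,v,px(s,u,v).round(4))
E
```

```text
212 190 [0.5056 0.2244 0.0267]
298 190 [0.5021 0.0018 0.0253]
299 175 [ 0.541  -0.0016  0.0277]
299 208 [0.4546 0.0005 0.0293]
394 188 [ 0.5019 -0.245   0.0317]
391 172 [ 0.5433 -0.2384  0.0349]
398 203 [ 0.4626 -0.2527  0.0333]
```

View pics/c0.png

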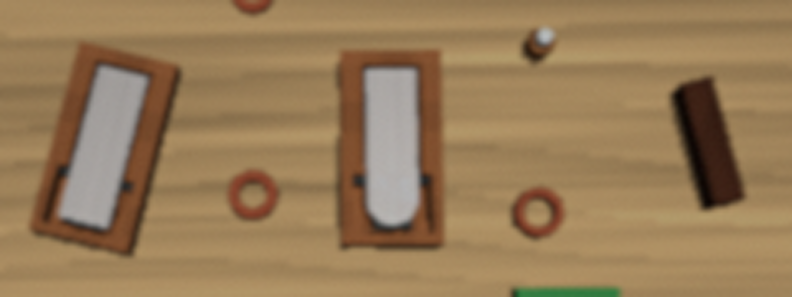

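The right-hand spreader is rounded at its near end, crop (392,228), so it is the target. The left one is square at (85,222). The dark block, crop (710,145), is the 100x26 rest. Next I'll fit rectangles for the exact poses.

```bash
cat >> h.py <<'E'
def fit(s,box,m,z):
    u0,v0,u1,v1=box;k=np.zeros(m.shape,np.uint8);k[v0:v1,u0:u1]=m[v0:v1,u0:u1]
    n,l,st,_=cv2.connectedComponentsWithStats(k);i=1+np.argmax(st[1:,4]);v,u=np.nonzero(l==i)
    p=np.array([px(s,a,b,z)[:2] for a,b in zip(u,v)],np.float32)
    c,V=np.linalg.eigh(np.cov(p.T));d=V[:,1]*np.sign(V[0,1]);print('axis yaw',np.arctan2(d[1],d[0]).round(4),'mean',p.mean(0).round(4),'rect',cv2.minAreaRect(p*1000))
    return p
E
python3 - <<'E'
from h import *
s=dict(np.load('pics/t0.npz'));g=s['image'].astype(int)
print('R',s['rvec'],s['tvec'])
fit(s,(275,150,325,228),g.min(2)>95,.028)
fit(s,(187,150,240,228),g.min(2)>95,.028)
# holder outline
br=(g[:,:,2]-g[:,:,0]>35)&(g[:,:,1]<95)
fit(s,(275,150,325,228),br,.028)
Z=np.zeros(g.shape[:2])
for v in range(160,215):
  for u in range(375,412): Z[v,u]=px(s,u,v)[2]
fit(s,(375,160,412,215),Z>.022,.032)
fit(s,(375,160,412,215),(g.max(2)<90)&(Z>.024),.032)
E
```

```text
R [ 2.14391655 -2.18032072  0.12051238] [0.06663457 0.44595936 0.97108592]
axis yaw -0.0006 mean [0.5052 0.0011] rect ((503.529052734375, 0.8495082855224609), (123.47853088378906, 40.95158004760742), 0.3768475651741028)
axis yaw -0.2633 mean [0.5078 0.2274] rect ((508.3709411621094, 227.45419311523438), (41.54381561279297, 124.53498077392578), 74.86697387695312)
axis yaw -0.0086 mean [0.4972 0.0043] rect ((500.9771423339844, 3.0958633422851562), (80.39095306396484, 154.4479217529297), 88.94805908203125)
axis yaw 0.2101 mean [ 0.503  -0.2489] rect ((503.34625244140625, -248.43841552734375), (99.83568572998047, 29.377086639404297), 12.699579238891602)
axis yaw 0.213 mean [ 0.5025 -0.2482] rect ((502.8887634277344, -248.0904998779297), (97.9788818359375, 26.543292999267578), 12.472434043884277)
```

drive_tool:
  commands:
    - [0,0,0,0,0,0.98]
    - [0,0,0,0,0,0.98]
    - [0,0,0,0,0,0.98]
    - [0.52,-0.94,0,0,0,0]
    - [0.52,-0.94,0,0,0,0]
    - [0.52,-0.94,0,0,0,0]
    - [0.52,-0.94,0,0,0,0]
    - [0.52,-0.94,0,0,0,0]
    - [0.52,-0.94,0,0,0,0]
    - [0.52,-0.94,0,0,0,0]
    - [0.52,-0.94,0,0,0,0]
    - [0.52,-0.94,0,0,0,0]
    - [0.52,-0.94,0,0,0,0]
    - [0.52,-0.94,0,0,0,0]
    - [0.52,-0.94,0,0,0,0]
    - [0.52,-0.94,0,0,0,0]
    - [0.52,-0.94,0,0,0,0]
    - [0,0,0,0,0,0]
  gripper: 1

```text
time: 2.35
tool_pos: [0.4508, 0.0024, 0.2046]
ee_rot: [-3.141, 0.002, 0.005]
wrist_force: [-0.4, -1.8, -0.2]
width: 0.0005
finger_force: 0.0
```

drive_tool:
  commands:
    - [0.01,0.03,1,0,0,0]
    - [0,0,1,0,0,0]
    - [0,0,1,0,0,0]
    - [0,0,0.8,0,0,0]
    - [0,0,0.3,0,0,0]
    - [0,0,0,0,0,0]
    - [0,0,0,0,0,0]

```text
time: 3.22
tool_pos: [0.4522, -0.0013, 0.0431]
ee_rot: [3.141, -0.003, 0.0]
wrist_force: [0.5, -0.1, 0.2]
width: 0.0004
finger_force: 0.0
```

drive_tool:
  commands:
    - [-0.01,-0.05,0.2,0,0,0]
    - [0,0,0.15,0,0,0]
    - [0,0,0.04,0,0,0]
    - [0,0,0.04,0,0,0]
    - [0,0,0.04,0,0,0]
    - [0,0,0.04,0,0,0]
    - [0,0,0,0,0,0]

```text
time: 4.1
tool_pos: [0.4481, 0.0013, 0.0206]
ee_rot: [-3.142, 0.006, 0.001]
wrist_force: [-5.9, 0.4, 4.4]
width: 0.0005
finger_force: 3.0
```

drive_tool:
  commands:
    - [0,0,0.02,0,0,0]
    - [0,0,0.02,0,0,0]
    - [0,0,0,0,0,0]

```text
time: 4.47
tool_pos: [0.4477, 0.0013, 0.0187]
ee_rot: [-3.141, 0.007, 0.001]
wrist_force: [-5.7, 1.3, 4.9]
width: 0.0004
finger_force: 3.1
```

drive_tool:
  commands:
    - [0.05,0,0.03,0,0,0]
    - [0,0,0.03,0,0,0]
    - [0,0,0,0,0,0]
    - [0,0,0,0,0,0]

```text
time: 4.97
tool_pos: [0.4479, 0.0013, 0.0171]
ee_rot: [-3.142, 0.011, 0.001]
wrist_force: [-12.4, -0.5, 12.8]
width: 0.0001
finger_force: 8.5
```

```bash
python3 - <<'E'
from h import *
s=snap('side','s1');c=s['image'][130:260,180:360];cv2.imwrite('pics/c1.png',cv2.resize(c,None,fx=4.3,fy=4.3,interpolation=cv2.INTER_CUBIC))
E
```

```text
(no output)
```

View pics/c1.png

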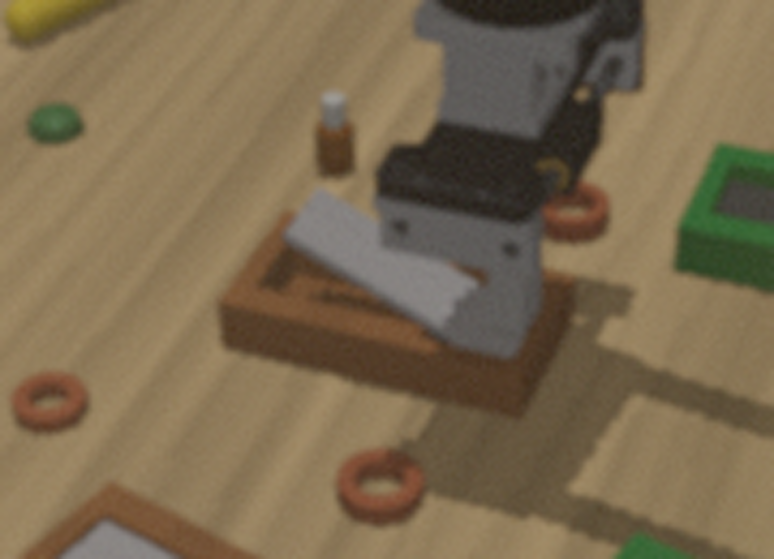

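The bar is tipped: its far end is raised at crop (320,200), and the force is rising against the hard stop. I'll retreat straight up and open the gripper.

drive_tool:
  commands:
    - [0,0,-0.1,0,0,0]
    - [0,0,-0.2,0,0,0]
    - [0,0,-0.7,0,0,0]
    - [0,0,-1,0,0,0]
    - [0,0,-1,0,0,0]
    - [0,0,-1,0,0,0]
    - [0,0,0,0,0,0]

```text
time: 5.9
tool_pos: [0.4554, 0.0009, 0.1815]
ee_rot: [3.14, -0.01, 0.001]
wrist_force: [-0.1, 0.2, -0.6]
width: 0.0005
finger_force: 0.0
```

drive_tool:
  commands:
    - [0,0,0,0,0.85,0]
    - [0,0,0,0,0.85,0]
    - [0,0,0,0,0.85,0]
    - [0,0,0,0,0.85,0]
    - [0,0,0,0,0.8,0]
    - [0,0,0,0,0,0]
    - [0,0,0,0,0,0]
  gripper: 0

```text
time: 6.78
tool_pos: [0.4527, 0.0011, 0.1767]
ee_rot: [3.142, -0.419, 0.001]
wrist_force: [0.1, -0.2, -0.3]
width: 0.0668
finger_force: 0.0
```

```bash
python3 - <<'E'
from h import *
s=snap('side','s2');c=s['image'][130:260,180:360];cv2.imwrite('pics/c2.png',cv2.resize(c,None,fx=4.3,fy=4.3,interpolation=cv2.INTER_CUBIC))
# bar points: world y within bar, plane fit
P=np.array([px(s,u,v) for v in range(170,225) for u in range(235,315) if s['range_z'][v,u]>0])
m=(abs(P[:,1]-.001)<.018)&(P[:,0]>.44)&(P[:,0]<.58)&(P[:,2]>.033)&(P[:,2]<.075);Q=P[m]
a=np.polyfit(Q[:,0],Q[:,2],1);print(len(Q),np.arctan(a[0]),'z top at .50,.54',np.polyval(a,[.5,.54]),np.percentile(Q[:,0],[0,2,98,100]),np.std(Q[:,2]-np.polyval(a,Q[:,0])))
r=P[(P[:,2]>.048)&(P[:,2]<.075)&(abs(P[:,1])<.04)&(P[:,0]>.5)];print(r.min(0),r.max(0))
E
```

```text
396 0.416199375987705 z top at .50,.54 [0.03663518 0.05431605] [0.49051836 0.49338362 0.55532643 0.55939194] 0.001300957780881076
[ 0.52102268 -0.01852629  0.04800938] [0.55939194 0.02540543 0.06316426]
```

View pics/c2.png

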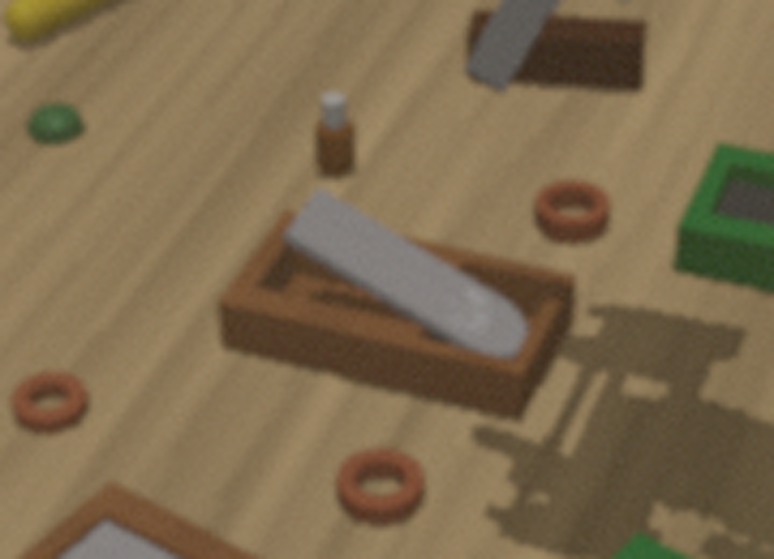

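The bar stays up, with its far end at crop (320,200) and a tilt of 0.416 rad. Next I approach along its normal.

drive_tool:
  commands:
    - [0.4,0,0.9,0,0,0]
    - [0.4,0,0.9,0,0,0]
    - [0,0,0.83,0,0,0]
    - [0,0,0.5,0,0,0]
    - [0,0,0.4,0,0,0]
    - [0,0,0,0,0,0]
    - [0,0,0,0,0,0]

```text
time: 7.7
tool_pos: [0.54, 0.0011, 0.0621]
ee_rot: [3.141, -0.421, 0.001]
wrist_force: [-0.6, -0.7, 1.1]
width: 0.0935
finger_force: 0.0
```

drive_tool:
  commands:
    - [-0.03,0,0.3,0,0,0]
    - [0,0,0.2,0,0,0]
    - [0,0,0.12,0,0,0]
    - [0,0,0,0,0,0]
    - [0,0,0,0,0,0]

```text
time: 8.32
tool_pos: [0.5485, 0.0012, 0.0382]
ee_rot: [3.141, -0.42, 0.001]
wrist_force: [0.2, -1.0, -0.1]
width: 0.0941
finger_force: 0.0
```

drive_tool:
  commands:
    - [0,0,0,0,0,0]
    - [0,0,0,0,0,0]
    - [0,0,0,0,0,0]
    - [0,0,0,0,0,0]
    - [0,0,0,0,0,0]
    - [0,0,0,0,0,0]
    - [0,0,0,0,0,0]
    - [0,0,0,0,0,0]
  gripper: 0.8

```text
time: 9.32
tool_pos: [0.5484, 0.0012, 0.038]
ee_rot: [3.141, -0.42, 0.001]
wrist_force: [-0.8, -0.4, -0.5]
width: 0.0394
finger_force: 30.0
```

drive_tool:
  commands:
    - [0.08,0,-0.18,0,0,0]
    - [0.16,0,-0.37,0,0,0]
    - [0.33,0,-0.73,0,0,0]
    - [0.41,0,-0.91,0,0,0]
    - [0.41,0,-0.91,0,0,0]
    - [0,0,0,0,-0.7,0]
    - [0,0,0,0,-0.7,0]
    - [0,0,0,0,-0.7,0]
    - [0,0,0,0,-0.7,0]
    - [0,0,0,0,-0.7,0]
    - [0,0,0,0,-0.68,0]
    - [0,0,0,0,0,0]

```text
time: 10.82
tool_pos: [0.5498, 0.0012, 0.1747]
ee_rot: [3.141, -0.004, 0.001]
wrist_force: [-0.4, -0.5, -1.4]
width: 0.0394
finger_force: 30.0
```

drive_tool:
  commands:
    - [-0.01,0.4,0,0,0,0]
    - [-0.01,0.8,0,0,0,0]
    - [-0.01,0.8,0,0,0,0]
    - [-0.01,0.8,0,0,0,0]
    - [-0.01,0.8,0,0,0,0]
    - [-0.01,0.8,0,0,0,0]
    - [-0.01,0.8,0,0,0,0]
    - [-0.01,0.5,0,0,0,0]
    - [0,0.32,0,0,0,0]
    - [0,0,0,0,0,-0.5]
    - [0,0,0,0,0,-0.6]
    - [0,0,0,0,0,-0.6]
    - [0,0,0,0,0,-0.43]
    - [0,0,0,0,0,0]
    - [0,0,0,0,0,0]

```text
time: 12.7
tool_pos: [0.5456, -0.2393, 0.1741]
ee_rot: [3.141, -0.002, 0.214]
wrist_force: [0.8, -0.3, -0.5]
width: 0.0393
finger_force: 30.0
```

```bash
python3 - <<'E'
from h import *
t=snap('top','t3');s=snap('side','s3')
a=cv2.resize(t['image'][140:240,340:450],None,fx=3.6,fy=3.6,interpolation=cv2.INTER_CUBIC)
b=cv2.resize(s['image'][70:170,240:350],None,fx=3.6,fy=3.6,interpolation=cv2.INTER_CUBIC)
cv2.imwrite('pics/c3.png',np.hstack([a,b]))
P=np.array([px(s,u,v) for v in range(40,180) for u in range(200,400) if s['range_z'][v,u]>0])
g=np.array([s['image'][v,u] for v in range(40,180) for u in range(200,400) if s['range_z'][v,u]>0]).min(1)
o=get_obs();d=np.array([np.cos(.213),np.sin(.213)]);c=np.array([.503,-.249])
A=(P[:,:2]-c)@d;B=(P[:,:2]-c)@np.array([-d[1],d[0]])
z=o['tool_pos'][2]+.019
m=(abs(P[:,2]-z)<.03)&(A<.025)&(A>-.09)&(abs(B)<.03)
k=np.polyfit(A[m],P[m,2],1);print(m.sum(),k,z,np.percentile(A[m],[0,3,97]),np.percentile(B[m],[2,98]))
E
```

```text
373 [0.01338815 0.19125215] 0.1930088983775899 [-0.06086581 -0.05775147  0.02226794] [-0.016928    0.02458388]
```

View pics/c3.png

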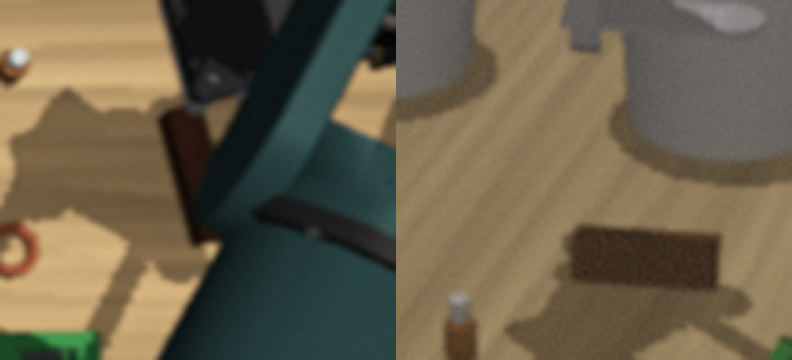

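The left crop shows the arm over the rest. In the right crop the bar is level above it, with its round end at (735,15). Depth puts the near end 61 mm from the rest's centre, so it is centred. I'll lower it.

drive_tool:
  commands:
    - [0,0,0.5,0,0,0]
    - [0,0,0.8,0,0,0]
    - [0,0,0.8,0,0,0]
    - [0,0,0.7,0,0,0]
    - [0,0,0.5,0,0,0]
    - [0,0,0.3,0,0,0]
    - [0,0,0.1,0,0,0]
    - [0,0,0,0,0,0]
    - [0,0,0,0,0,0]
    - [0,0,0,0,0,0]

```text
time: 14.05
tool_pos: [0.5464, -0.2399, 0.0269]
ee_rot: [3.14, -0.003, 0.214]
wrist_force: [-0.5, -0.2, -0.6]
width: 0.039
finger_force: 30.0
```

drive_tool:
  commands:
    - [0,0,0.08,0,0,0]
    - [0,0,0.04,0,0,0]
    - [0,0,0.02,0,0,0]
    - [0,0,0,0,0,0]
    - [0,0,0,0,0,0]

```text
time: 14.68
tool_pos: [0.5459, -0.2396, 0.0204]
ee_rot: [3.141, -0.002, 0.214]
wrist_force: [-0.1, 1.2, 0.0]
width: 0.0394
finger_force: 30.0
```

drive_tool:
  commands:
    - [0,0,0.03,0,0,0]
    - [0,0,0.02,0,0,0]
    - [0,0,0,0,0,0]

```text
time: 15.05
tool_pos: [0.5459, -0.2396, 0.0183]
ee_rot: [3.141, -0.002, 0.214]
wrist_force: [0.3, -0.3, -0.6]
width: 0.0392
finger_force: 30.0
```

No contact yet, so I'll inch down further.

drive_tool:
  commands:
    - [0,0,0.02,0,0,0]
    - [0,0,0.02,0,0,0]
    - [0,0,0,0,0,0]

```text
time: 15.42
tool_pos: [0.546, -0.2396, 0.0178]
ee_rot: [3.141, -0.002, 0.214]
wrist_force: [-2.0, 1.1, 5.7]
width: 0.0393
finger_force: 30.0
```

drive_tool:
  commands:
    - [0,0,0.02,0,0,0]
    - [0,0,0,0,0,0]

```text
time: 15.68
tool_pos: [0.546, -0.2397, 0.0177]
ee_rot: [3.141, -0.002, 0.214]
wrist_force: [-3.4, 2.2, 8.6]
width: 0.0394
finger_force: 30.0
```

Contact at 8.6 N. I'll back off slightly, release and retreat.

drive_tool:
  commands:
    - [0,0,-0.03,0,0,0]
    - [0,0,0,0,0,0]

```text
time: 15.92
tool_pos: [0.546, -0.2396, 0.0178]
ee_rot: [3.141, -0.002, 0.214]
wrist_force: [-2.6, 0.9, 6.3]
width: 0.0397
finger_force: 30.0
```

drive_tool:
  commands:
    - [0,0,0,0,0,0]
    - [0,0,0,0,0,0]
    - [0,0,0,0,0,0]
    - [0,0,0,0,0,0]
    - [0,0,0,0,0,0]
    - [0,0,0,0,0,0]
    - [0,0,0,0,0,0]
  gripper: 0.25

```text
time: 16.8
tool_pos: [0.5459, -0.2396, 0.0172]
ee_rot: [3.141, -0.002, 0.214]
wrist_force: [-0.4, -0.2, -0.0]
width: 0.0705
finger_force: 0.0
```

drive_tool:
  commands:
    - [0,0,-0.1,0,0,0]
    - [0,0,-0.3,0,0,0]
    - [0,0,-0.8,0,0,0]
    - [0,0,-1,0,0,0]
    - [0,0,-1,0,0,0]
    - [0,0,-0.8,0,0,0]
    - [0,0,0,0,0,0]
    - [0,0,0,0,0,0]
    - [0,0,0,0,0,0]

```text
time: 17.92
tool_pos: [0.5446, -0.2391, 0.1748]
ee_rot: [-3.139, 0.001, 0.214]
wrist_force: [-0.3, 0.7, 0.1]
width: 0.0706
finger_force: 0.0
```

```bash
python3 - <<'E'
from h import *
s=snap('side','s4');c=s['image'][100:230,220:400];cv2.imwrite('pics/c4.png',cv2.resize(c,None,fx=4.3,fy=4.3,interpolation=cv2.INTER_CUBIC))
P=[];
for v in range(100,180):
  for u in range(240,370):
    if s['range_z'][v,u]>0:
      p=px(s,u,v)
      if p[2]>.032 and p[2]<.048 and np.hypot(p[0]-.503,p[1]+.249)<.075:P.append(p)
P=np.array(P);print(len(P),P.mean(0),cv2.minAreaRect((P[:,:2]*1000).astype(np.float32)),np.linalg.lstsq(np.c_[P[:,:2],np.ones(len(P))],P[:,2],rcond=None)[0])
E
```

```text
492 [ 0.50326434 -0.24357095  0.03560205] ((503.3930969238281, -247.17469787597656), (122.16629791259766, 48.417686462402344), 12.56679916381836) [-0.00027299 -0.00011083  0.03571244]
```

View pics/c4.png

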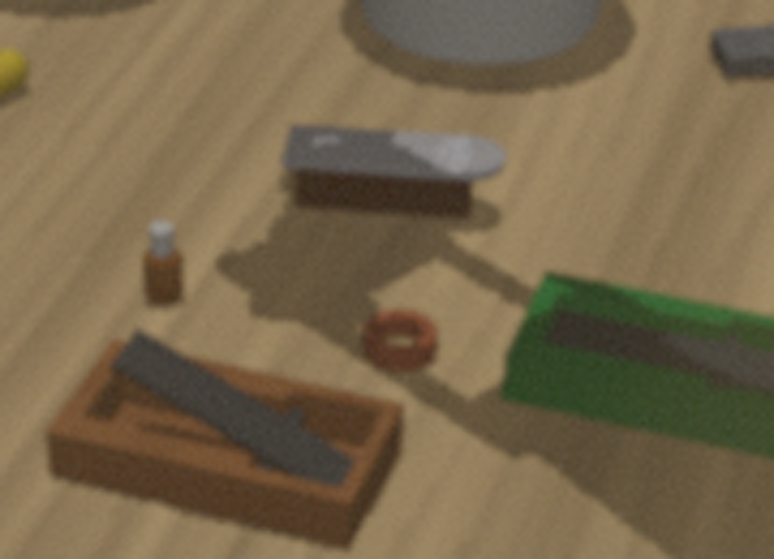

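The spreader lies flat and centred along the rest, crop (395,152), and the robot is clear of it. The see-saw in its holder at (235,410) stays tipped.

```bash
python3 -c "
from bench import close_job
print(close_job())"
```

```text
the job is handed in; nothing more can be done
None
```

The job is handed in at about 18 s of the 51 s allowed: the round-ended spreader was tipped up, gripped, lifted and set down flat and centred (within about 2 mm) along the rest, and the square-ended one was never touched; no verdict came back.

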